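# Drain down the deck standpipe, holding the spring-return tap at its third click

### The job

The water is off for the frosty nights, so drain down the potting bench's standpipe: set the aluminium tray flat on the bench, centred under the tap's spout, and let go of it. Then turn the tap's spring-return dial anticlockwise past its first two clicks to the third (the three yellow dots) and hold it there against the spring for a good three seconds, then finish while still holding it so; never open the tap without the tray under the spout. Leave the pegs, mallet, trowel, pot, sprayer and caddy where they are.

Things in the scene. Friction and masses are not known exactly. Their poses are not given: they have to be found in the camera images.
- tap: Standpipe tap fixed to the bench (place and heading vary). Origin: on the bench, on the pipe's axis; z up, spout along -x. Foot flange 76 mm across; pipe and brass valve body up to 50 mm across, to z = 152 mm; black spring housing 62 mm across to z = 180 mm, with a small plunger boss sticking out behind to x = 55 mm. Nothing stands above the dial.
- outlet (a point): Centre of the spout's mouth, on the tap at x = -150 mm, y = 0, 92 mm above the bench; steel collar 25 mm across. The brass spout, 21 mm thick, leaves the valve body at z = 132 mm and is bent down at the tip; its highest point is 151 mm above the bench.
- dial (a joint): Dial angle in rad about the tap's z axis: 0 closed, as it starts; grows anticlockwise from above. Light clicks at 0.40, 0.80 and 1.20 (third), end stop at 1.28. The return spring beats the clicks: let go, it flies back to 0. Spring torque 0.17 N m at 0, 0.40 N m at the third click; leaving a click takes up to 0.12 N m more.
- dots3 (a point): Third-click mark: group of three yellow dots on top of the black round index plate (120 mm across, top 184 mm above the bench), 53 mm from the dial's axis. One dot and two dots (white) mark the first and second clicks, a white bar the closed position. The dial's nose points over this group when it stands at the third click.
- dial_grip (a point): On the dial's axis at mid-height of its red wing grip, 214 mm above the bench; turns with the dial. The wing is an upright bar 14 mm thick, 28 mm tall (200 to 228 mm above the bench), along this point's y from -30 mm to the nose at +44 mm, on a grey hub 56 mm across (186 to 200 mm).
- dial_nose (a point): Tip of the nose of the dial's wing, 44 mm from the dial's axis, 214 mm above the bench; white pointer line on top. At dial angle 0 the nose points along the tap's +y (a quarter turn from the spout); at the third click it has turned 1.20 rad towards the spout (tap's -x).
- tray: Loose empty aluminium tray, about 0.3 kg, lying flat. Origin: centre of its underside; x along the short side. 130 (x) by 180 (y) mm over the rim, 24 mm high: thin walls, floor 3 mm, rolled rim 9 mm thick with its centre line at x = +-60.5, y = +-85.5, z = 19.5 mm. Pinch the rim across from above, one finger inside; it slides easily on the bench. Either way round under the spout will do.
- caddy: Green plastic tool caddy with a closed flip-top lid, heavy, stays put: 154 mm deep (x, -2 to 152 mm), 244 mm wide (y), 125 mm high to the lid and 158 mm to its black carrying handle. Origin: middle of its front lower edge. It and the tap stand one on the left of the bench and one on the right, either way round.
- peg_a: Steel rock peg lying on the bench, 0.42 kg: shank 16 mm thick, along x from the T head (54 mm wide) at x = -115 mm to the point at x = 136 mm. Origin under the middle.
- peg_b: Second rock peg, the same.
- peg_c: Third rock peg, the same.
- mallet: Wooden mallet lying on the bench. Origin under the middle of the head, which is 68 (x) by 115 (y) by 66 mm; handle 25 mm thick reaching to x = -265 mm.
- pot: Empty terracotta pot, 86 mm across the rim, 80 mm tall. Origin: centre of its foot.
- trowel: Hand trowel lying on the bench, along its x: wooden handle end at x = -155 mm, blade tip at x = 135 mm, 66 mm wide, under 27 mm high.
- sprayer: White and green spray bottle standing upright, 72 mm across, 183 mm tall. Origin: centre of its foot.
There are look-alikes about, which are no part of the job. Of the things shaped like the tray, the aluminium one is meant.

How it is judged:
By the outcome, as a careful person would: the job done as asked, in the order asked, and still so for the second after the job is handed in, while the arm keeps its last pose, push and grip.
It also fails if it takes over 54 s, if anything falls off the work surface, if the arm or the gripper's body presses on something with over 40 N, if the wrist force passes 120 N, or if a joint passes its speed limit or range.

### The arm

A 7-joint arm with a two-finger parallel gripper is mounted at the origin on the work surface. World frame = base frame: x ahead of the robot, y to its left, z up, the work surface at z = 0. Lengths are in m, angles in degrees, forces in N, time in s.
With the tool pointing down it reaches from about 0.35 to 0.775 m from the base axis. Payload 3.1 kg.
Tool frame: the origin (TCP) lies at the very end of the fingers, on their centre line; the grasp point (between the pads) lies 19 mm behind it; z points along the fingers, y is the line along which they close (so a half turn about z gives the same grasp; the last joint's range is limited). The gripper opens to 85 mm and grips with 20 to 120 N. Pads are 22 mm wide; open, the fingers measure 114 mm over their backs; the gripper's body (76 mm by 85 mm) begins 54 mm behind the grasp point. The pads swing forward as they close: fully open they stand 13 mm farther back than shut.
Start: joints at [-71.087, 17.813, 0.802, 86.603, -0.252, 75.585, -1.558], TCP at [0.2, 0.512, 0.231] pointing down, gripper open.
Joint ranges: [-154.91, 154.91], [-16.99, 109.72], [-72.82, 74.43], [7.12, 147.25], [-82.49, 262.49], [11.32, 116.49], [-174.64, 174.64]. Speed limits (degrees/s): [159.86, 159.86, 180, 180, 180, 180, 180].

### API

Orientations are given as [roll, pitch, yaw] about the fixed x, y, z axes, in that order (R = Rz(yaw) Ry(pitch) Rx(roll)).
In Python, from plant import robot gives the robot as it stands. The module is installed in compiled form; this text tells all that it offers.
- The arm moves only by the shell command python3 -m jog 'ROWS' [FORCE]. ROWS is JSON, a list of rows, each a list of 7 numbers: the shift along the world's x, y, z in mm, then the turn, a rotation vector about the world's x, y, z in degrees, then the closure, from 0 (fully open) to 1 (shut). A call has 1 to 12 rows; each row is the pose to reach, as a shift and turn from the pose commanded when the call began; what a row does not reach only later rows make up. A row lasts 1/10 s, in which the tool goes at most 50 mm and 8.59 degrees, less where a joint would pass 70% of its speed; a pose out of reach is approached as far as the arm can. A call with a gripper value outside its range is refused whole. The fingers move at their own pace and stop on an object; FORCE is the grip in N (left out, the last holds). Time passes only in rows, so rows that repeat a pose let the fingers close. It gives the time, the measured TCP pose, the force, the opening and the grip force at its end, in the units of the state.
- robot.read_state(): the state, without advancing time (a new reading comes with each control period).
- robot.camera(name): name is "side" or "top"; returns the picture (480x640x3 uint8, red, green, blue); there is no depth.
- robot.calibration(name): a dict with "fovy" (degrees; the focal length in pixels is half the picture's height over the tangent of half this angle, whatever the lens; pixels are square), "cx", "cy" (the principal point, pixels), "k1" (the pictures are not rectified: a ray, as slopes to the right and down, at radius r is drawn at 1 + k1 r^2 times it, then the intrinsics apply), "eye" and "orientation" of the camera in the world. Camera axes: x right, y down, z forward; pixel columns grow to the right and rows downward; lengths in m; the calibration is good to about 2 mm. A picture is of the moment at which its call begins. calibration takes no time and is no camera call.
- robot.hand_in(): hands the job in; it is judged then, once.
Trained networks look in the newest picture that a camera, given by its name, has taken for a name from the list of things; names that differ only in an ending like _2 or _b are one class to them, and where a whole thing is asked for, a point or a joint stands for the part that bears it (a point fixed in the world has none). Each returns a list of dicts, best first, with "confidence" (0 to 1); they miss things now and then, are a little off and sometimes report something else, mostly with a low value. They report only what shows in the picture. A call takes as long as a camera call. They do not tell look-alikes from the thing itself.
- robot.search_frame(camera, label): "position" ([column, row] in pixels, amid what is visible of it).
- robot.outline_of(camera, label): "pixels" (480x640 bool, what is visible of it) and "position" ([column, row] in pixels, amid what is visible of it).
The state is a dict: "t": time; "joints": joint angles; "qd": joint speeds; "joint_torque": joint torques, N m; "ee_pos": TCP position; "ee_rot": TCP orientation; "wrist_force": force on the tool from outside, world axes, zero at the start; "wrist_torque": the same for the moment, N m; "width": finger opening in m; "grasp_force": force on a finger pad.
Only numpy, scipy, OpenCV 4.12 (cv2) and the standard library are available. Lean on these libraries where they do the work, as an engineer would, in place of code of your own. Each camera call takes 0.05 s, during which the arm holds its last target. There are 200 camera calls.

## Working session

There is one attempt and no reset: what is moved stays moved. The work goes in short steps, Python scripts to look and compute and a shell command to move; the robot and the scene stay as the last step left them, time stands still between calls to the robot, and variables do not carry over. Pictures are saved under pics/ and viewed, at most 10 in all, crops included, and the job is handed in when it is done.

```bash
mkdir -p pics
cat > h.py <<'E'
import numpy as np, cv2
from plant import robot
def cal(n):
    c=robot.calibration(n); f=240/np.tan(np.radians(c["fovy"]/2)); return c,f
def R(c):
    o=np.array(c["orientation"],float)
    if o.shape==(3,3): return o
    from scipy.spatial.transform import Rotation as Ro
    return Ro.from_euler("xyz",o,degrees=True).as_matrix()
def ray(n,p):
    c,f=cal(n); d=np.array([(p[0]-c["cx"])/f,(p[1]-c["cy"])/f]); u=d.copy()
    for _ in range(30): u=d/(1+c["k1"]*(u@u))
    v=R(c)@np.array([u[0],u[1],1]); return np.array(c["eye"]),v/np.linalg.norm(v)
def onz(n,p,z):
    e,v=ray(n,p); return e+v*(z-e[2])/v[2]
def tri(p1,p2,n1="top",n2="side"):
    a,u=ray(n1,p1); b,v=ray(n2,p2)
    s=np.linalg.lstsq(np.c_[u,-v],b-a,rcond=None)[0]
    x,y=a+s[0]*u,b+s[1]*v; return (x+y)/2,np.linalg.norm(x-y)
def proj(n,X):
    c,f=cal(n); q=R(c).T@(np.array(X)-np.array(c["eye"])); u=q[:2]/q[2]; u=u*(1+c["k1"]*(u@u))
    return u*f+[c["cx"],c["cy"]]
def snap(n,fn): 
    im=robot.camera(n); cv2.imwrite("pics/"+fn,im[:,:,::-1]); return im
E
python3 - <<'E'
from h import *
for n in("top","side"):
    print(robot.calibration(n)); snap(n,n+"0.png")
    for l in("tray","tap","outlet","dial_grip","dial_nose","dots3","caddy"):
        print(n,l,[(np.round(d["position"],1).tolist(),round(d["confidence"],2)) for d in robot.search_frame(n,l)][:4])
print(robot.read_state())
E
```

```text
{'fovy': 47.6572071933661, 'cx': 322.6542141232723, 'cy': 244.273016593074, 'k1': -0.02351374520228216, 'eye': array([ 0.22617125, -0.0070163 ,  1.8431023 ]), 'orientation': array([-170.99391947,    0.33342245,  -88.68729703])}
top tray [([245.2, 272.9], 0.95), ([316.1, 263.0], 0.62), ([401.3, 327.9], 0.57)]
top tap [([392.1, 207.1], 0.89)]
top outlet [([391.0, 210.2], 0.97)]
top dial_grip []
top dial_nose [([393.8, 202.9], 0.58)]
top dots3 [([392.5, 203.4], 0.87)]
top caddy [([265.4, 182.4], 0.75)]
{'fovy': 52.719390255398814, 'cx': 315.01277972772226, 'cy': 241.81245319206133, 'k1': 0.004883277304561924, 'eye': array([-0.00786796, -0.95844479,  1.25116396]), 'orientation': array([-135.35317884,    0.72762377,  -29.62524195])}
side tray [([250.6, 232.9], 0.81), ([297.9, 269.2], 0.74), ([275.0, 366.3], 0.73)]
side tap [([375.7, 274.5], 0.7)]
side outlet [([374.9, 274.1], 0.68), ([281.6, 192.2], 0.62)]
side dial_grip [([381.2, 260.7], 0.79)]
side dial_nose [([379.2, 261.8], 0.58)]
side dots3 [([376.5, 277.1], 0.59)]
side caddy [([336.2, 205.2], 0.8)]
{'t': 0.8, 'joints': array([-71.08674666,  17.81340406,   0.80176862,  86.59964119,
        -0.25435157,  75.58399311,  -1.55975061]), 'qd': array([-0.05545969,  0.05127271,  0.05539116,  0.10888771,  0.0670841 ,
       -0.04677992, -0.01203739]), 'joint_torque': array([-1.73991598e-04, -3.79769003e+01,  1.45544959e-01, -2.30845785e+01,
        1.22771639e-02,  1.70274510e-03,  6.29697041e-06]), 'ee_pos': array([0.19977969, 0.51247969, 0.23132309]), 'ee_rot': array([ 1.79995301e+02, -1.20827173e-03,  1.58700358e+02]), 'wrist_force': array([-0.95004393, -0.10496717, -0.40210078]), 'wrist_torque': array([0.00374036, 0.01472301, 0.00606535]), 'grasp_force': 0.0, 'width': 0.08534074438735183}
```

View pics/top0.png

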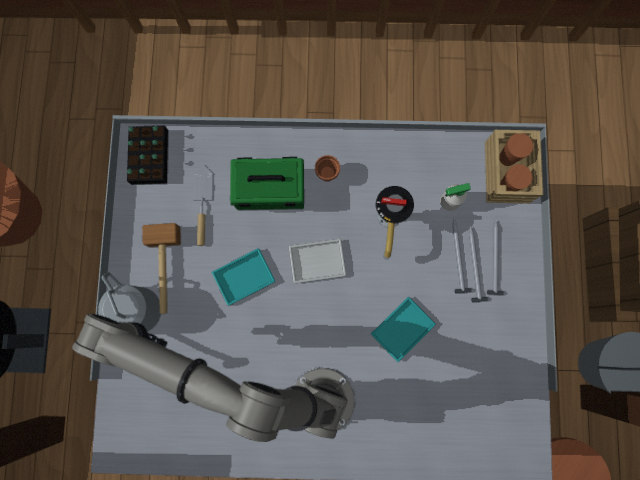

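View pics/side0.png

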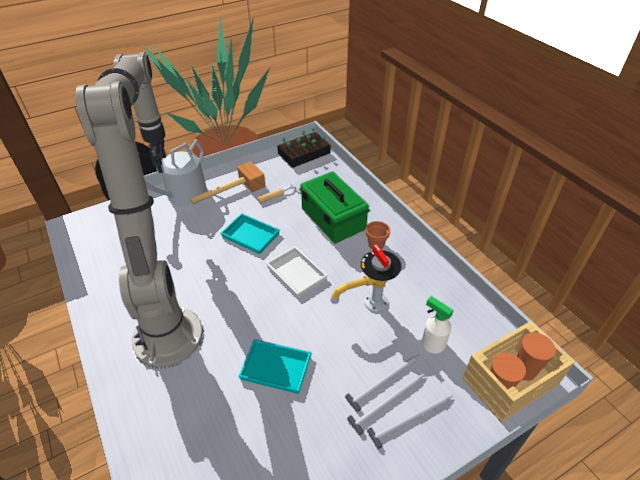

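Tray candidates, as top pixel / side pixel:
- teal: (245,277) / (250,233)
- teal: (404,328) / (275,366)
- pale grey metallic: (318,261) / (298,271)

I choose the grey one, and will check it in a close crop while measuring.

Run:
```python
from h import *
t=cv2.imread("pics/top0.png"); s=cv2.imread("pics/side0.png")
a=cv2.resize(t[170:290,280:420],(560,480),interpolation=cv2.INTER_CUBIC)[:, :]
b=cv2.resize(s[230:320,255:415],(800,450),interpolation=cv2.INTER_CUBIC)
cv2.imwrite("pics/ct.png",a); cv2.imwrite("pics/cs.png",b)
robot.camera("top"); robot.camera("side")
quad={}
for n,px in(("top",(318,261)),("side",(298,271))):
    for d in robot.outline_of(n,"tray"):
        if np.hypot(*(np.array(d["position"])-px))<15:
            m=d["pixels"].astype(np.uint8); k=max(cv2.findContours(m,0,2)[0],key=cv2.contourArea)
            h=cv2.convexHull(k)
            r=cv2.minAreaRect(h); q=cv2.approxPolyN(h,4,ensure_convex=True).reshape(-1,2); quad[n]=q
            print(n,d["confidence"],q.tolist(), [np.round(onz(n,p,.022)*1000).tolist() for p in q])
            M=np.mean([onz(n,p,.022) for p in q],0); print(M)
if len(quad)==2:
    for p in quad["top"]:
        best=min((tri(p,q) for q in quad["side"]),key=lambda x:x[1]+10*abs(x[0][2]-.02)*.1); print("corner",np.round(best[0]*1000),best[1])
for n in("top","side"):
    for l in("tap","dial_grip","outlet","dots3"):
        for d in robot.outline_of(n,l)[:1]:
            ys,xs=np.where(d["pixels"]); print(n,l,d["position"],xs.min(),xs.max(),ys.min(),ys.max())
# red wing
def red(n,im,box):
    x0,x1,y0,y1=box; h=cv2.cvtColor(im,cv2.COLOR_BGR2HSV)[y0:y1,x0:x1]
    m=((h[...,0]<8)|(h[...,0]>172))&(h[...,1]>150)&(h[...,2]>90)
    ys,xs=np.where(m); P=np.c_[xs+x0,ys+y0].astype(float); c=P.mean(0); w,v=np.linalg.eigh(np.cov(P.T)); print(n,"red",len(P),c,v[:,1],cv2.minAreaRect(P.astype(np.float32))); return c
rt=red("top",t,(375,415,185,225)); rs=red("side",s,(365,400,240,275)); print("red tri",tri(rt,rs))
# yellow
for n,im,box in(("top",t,(375,420,215,265)),("side",s,(325,400,270,310))):
    x0,x1,y0,y1=box; h=cv2.cvtColor(im,cv2.COLOR_BGR2HSV)[y0:y1,x0:x1]
    m=(h[...,0]>15)&(h[...,0]<32)&(h[...,1]>140); ys,xs=np.where(m); print(n,"yel",len(xs),xs.min()+x0,xs.max()+x0,ys.min()+y0,ys.max()+y0, [(xs[ys==y].mean()+x0,y+y0) for y in (ys.max(),ys.max()-4)])
```

```text
top 0.76 [[346, 276], [293, 283], [288, 246], [341, 238]] [[408.0, -71.0, 22.0], [381.0, 107.0, 22.0], [506.0, 128.0, 22.0], [537.0, -52.0, 22.0]]
[0.45809676 0.02797821 0.022     ]
side 0.95 [[330, 276], [299, 297], [264, 264], [295, 245]] [[543.0, -60.0, 22.0], [411.0, -86.0, 22.0], [376.0, 100.0, 22.0], [510.0, 127.0, 22.0]]
[0.45982648 0.02041366 0.022     ]
corner [414. -73.   5.] 0.007542364755777834
corner [380. 108.  13.] 0.0032021612415689136
corner [508. 127.  22.] 0.0037130776926652793
corner [542. -53.  14.] 0.00761998543559703
top tap [389.8, 206.3] 376 413 186 258
top dial_grip [393.5, 204.5] 381 405 195 212
top outlet [390.0, 206.7] 376 412 186 258
top dots3 [391.3, 206.0] 376 412 187 257
side tap [378.8, 276.4] 331 401 244 311
side dial_grip [379.5, 261.0] 371 390 245 271
side outlet [376.2, 276.1] 331 401 245 311
side dots3 [379.0, 276.0] 332 400 245 311
top red 92 [394.25       200.76086957] [-0.99709846 -0.07612272] ((393.0996398925781, 200.50665283203125), (24.079877853393555, 4.589810848236084), 3.814074993133545)
side red 178 [380.34831461 255.53370787] [0.55728742 0.83031966] ((380.1216125488281, 255.27024841308594), (25.458232879638672, 8.486077308654785), 54.462318420410156)
red tri (array([ 0.6234233 , -0.20811915,  0.21579113]), np.float64(0.0009400230287193306))
top yel 28 384 393 216 255 [(np.float64(388.5), np.int64(255)), (np.float64(390.0), np.int64(251))]
side yel 357 332 385 275 298 [(np.float64(334.5), np.int64(298)), (np.float64(336.0), np.int64(294))]
```

View pics/ct.png

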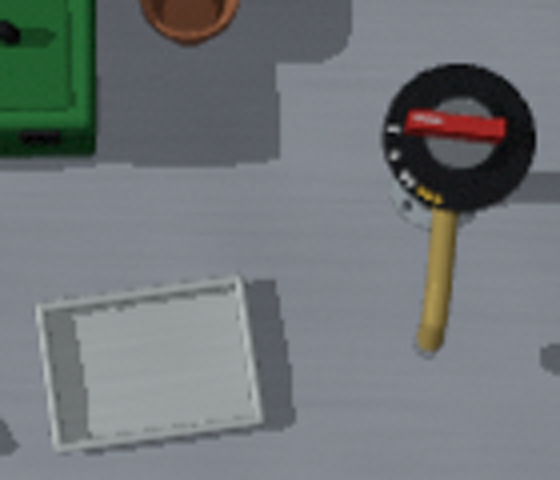

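View pics/cs.png

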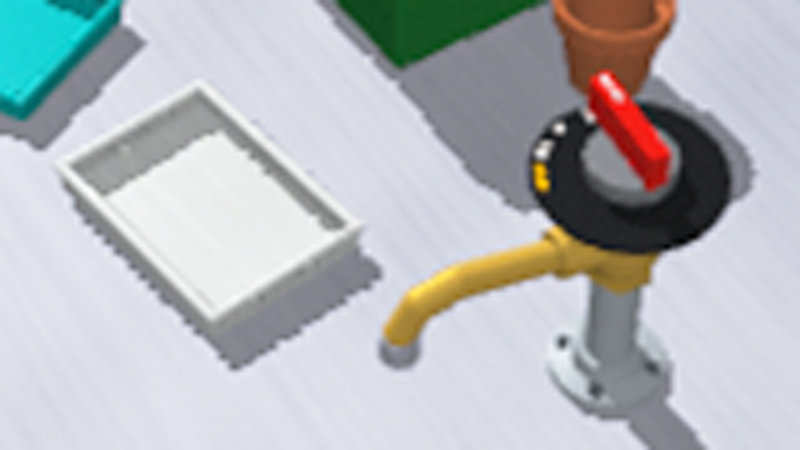

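The crops show three clear things. The grey metallic tray is the aluminium one, centred at about (317,261) top and (297,270) side. The spout mouth is at (387,257) top and (335,300) side. The red nose points to image-left, that is +y. Next I fit both poses.

```bash
cat >> h.py <<'E'
from scipy.optimize import least_squares
def T(p,X):
    c,s=np.cos(p[2]),np.sin(p[2]); return np.array([p[0]+c*X[0]-s*X[1],p[1]+s*X[0]+c*X[1],X[2]])
def fit(obs,p0,zfree=False):
    f=lambda p:np.concatenate([proj(n,T(p,np.array(X)+[0,0,p[3] if zfree else 0]))-px for n,X,px in obs])
    r=least_squares(f,p0,loss="soft_l1"); return r.x,np.round(f(r.x).reshape(-1,2),1).tolist()
E
python3 - <<'E'
from h import *
C=[(.065,.09,.022),(.065,-.09,.022),(-.065,-.09,.022),(-.065,.09,.022)]
obs=[("top",c,np.array(p)/4+[280,170]) for c,p in zip(C,[(38,305),(239,276),(263,421),(57,450)])]
obs+=[("side",c,np.array(p)/5+[255,230]) for c,p in zip(C,[(200,84),(362,228),(212,325),(60,163)])]
print("tray",fit(obs,[.46,.025,.1]));print("tray zfree",fit(obs,[.46,.025,.1,0],True))
print("tray top only",fit(obs[:4],[.46,.025,.1])[0],"side only",fit(obs[4:],[.46,.025,.1])[0])
t=lambda p:np.array(p)/4+[280,170]; s=lambda p:np.array(p)/5+[255,230]
obs=[("top",(-.15,0,.092),t((430,352))),("side",(-.15,0,.092),s((400,354))),
("top",(0,0,.184),t((460,138))),("side",(0,0,.184),s((630,177))),
("top",(0,.037,.228),t((409,122))),("top",(0,-.03,.228),t((504,130))),("side",(0,.044,.228),s((601,80))),
("side",(0,-.03,.228),s((660,162))),("side",(0,0,0),s((610,372)))]
a=np.radians(90+68.75); D=(.053*np.cos(a),.053*np.sin(a),.184); obs+=[("top",D,t((430,194))),("side",D,s((542,178)))]
p,r=fit(obs,[.62,-.2,0]); print("tap",p,np.degrees(p[2]),r); print(fit(obs,[.62,-.2,0,0],True)[0])
print("outlet",T(p,(-.15,0,.092)),"tri",tri(t((430,352)),s((400,354))))
print("plate tri",tri(t((460,138)),s((630,177))))
E
```

```text
tray (array([0.45911779, 0.02495876, 0.16298355]), [[-0.5, -1.0], [1.7, -1.1], [1.3, 0.4], [-0.2, 0.6], [0.1, -1.3], [0.4, -0.3], [-0.6, -0.2], [-2.1, 0.3]])
tray zfree (array([ 0.46044561,  0.0272662 ,  0.16506754, -0.005883  ]), [[-1.1, -1.1], [1.0, -1.3], [0.6, 0.1], [-0.7, 0.4], [0.1, -0.6], [0.4, 0.2], [-0.4, 0.3], [-1.9, 0.9]])
tray top only [0.45815599 0.02700755 0.16968595] side only [0.45976987 0.02328715 0.16021551]
tap [ 0.62061585 -0.2170519  -0.10122703] -5.799881861439635 [[-0.1, -2.6], [-0.9, 0.3], [0.8, -0.3], [-0.4, -0.3], [3.3, -1.0], [1.4, -0.4], [-0.7, -1.0], [0.0, -0.5], [-1.2, -1.1], [0.5, 0.4], [-0.7, 0.3]]
[ 0.62244984 -0.21537177 -0.09488613 -0.00499187]
outlet [ 0.47138371 -0.20189376  0.092     ] tri (array([ 0.46737877, -0.20357825,  0.09571679]), np.float64(0.010503189572596652))
plate tri (array([ 0.6219109 , -0.21566336,  0.18012491]), np.float64(0.0027320871950032655))
```

```bash
python3 -m jog '[[10,-15,0,0,0,1,0.2],[30,-48,0,0,0,4,0.4],[54,-88,0,0,0,7,0.45],[78,-128,0,0,0,11,0.45],[102,-168,0,0,0,15,0.45],[126,-208,0,0,0,19,0.45],[150,-248,-15,0,0,23,0.45],[174,-288,-40,0,0,26,0.45],[198,-326,-70,0,0,29,0.45],[222,-364,-100,0,0,30.7,0.45],[240,-394,-125,0,0,30.7,0.45],[245,-402,-135,0,0,30.7,0.45]]' 25; python3 -m jog '[[0,0,0,0,0,0,0.45],[0,0,0,0,0,0,0.45]]'
python3 - <<'E'
from h import *
print(robot.read_state()["joints"])
t=snap("top","t1.png"); s=snap("side","s1.png")
a=cv2.resize(t[215:305,255:365],(733,600),interpolation=2); b=cv2.resize(s[200:310,230:350],(654,600),interpolation=2)
cv2.imwrite("pics/j1.png",np.hstack([cv2.resize(a,(400,327)),cv2.resize(b,(357,327))])[:,:,::-1])
E
```

```text
t: 2.6
ee_pos: [0.4453, 0.1047, 0.0943]
ee_rot: [-179.8, -0.1, -171.0]
wrist_force: [-0.7, -0.9, 0.1]
width: 0.047
grasp_force: 0.0
t: 2.8
ee_pos: [0.4447, 0.1113, 0.0966]
ee_rot: [180.0, -0.0, -170.6]
wrist_force: [0.7, 0.2, -0.3]
width: 0.047
grasp_force: 0.0
[-31.38231079  14.92970833  18.00769861 111.89765463  -5.71007463
  54.00983604  88.83585593]
```

View pics/j1.png

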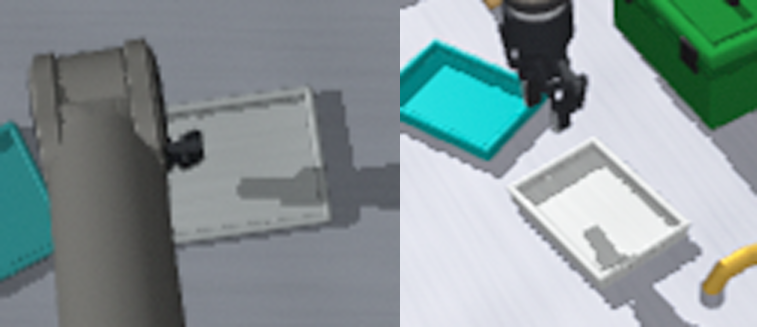

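The gripper stands above the tray's +y rim. I'll check its clearance to the teal neighbour.

Run:
```python
from h import *
print(onz("top",(276,284),.022),onz("top",(265,249),.022),onz("side",(260,250.5),.022),onz("side",(279,232),.022), onz("top",(411,297),.022))
print(proj("side",(.445,.11,.0195)),proj("side",(.4447,.1113,.0966)))
```

```text
[0.37605801 0.16367588 0.022     ] [0.49396369 0.20530588 0.022     ] [0.39080318 0.16509251 0.022     ] [0.49031789 0.21477821 0.022     ] [ 0.34265024 -0.2890211   0.022     ]
[280.90185561 255.1929342 ] [279.21271993 239.36573888]
```

```bash
python3 -m jog '[[0,-1,-25,0,0,0,0.45],[0,-1,-50,0,0,0,0.45],[0,-1,-72,0,0,0,0.45],[0,-1,-84,0,0,0,0.45],[0,-1,-88,0,0,0,0.45],[0,-1,-88,0,0,0,0.45],[0,-1,-88,0,0,0,1],[0,-1,-88,0,0,0,1],[0,-1,-88,0,0,0,1],[0,-1,-88,0,0,0,1],[0,-1,-88,0,0,0,1],[0,-1,-88,0,0,0,1]]' 25
```

```text
t: 4.1
ee_pos: [0.4456, 0.11, 0.0092]
ee_rot: [180.0, 0.1, -170.6]
wrist_force: [-1.1, 1.7, 6.0]
width: 0.0076
grasp_force: 24.6
```

```bash
python3 -m jog '[[1,-6,1,0,0,0,1],[2,-20,1,0,0,0,1],[3,-42,1,0,0,0,1],[4,-66,1,0,0,0,1],[5,-90,1,0,0,0,1],[6,-114,1,0,0,0,1],[7,-138,1,0,0,0,1],[9,-162,1,0,0,0,1],[10,-186,1,0,0,0,1],[11,-208,1,0,0,0,1],[12,-223,1,0,0,0,1],[12,-229,1,0,0,0,1]]'; python3 -m jog '[[0,0,-1,0,0,0,1],[0,0,-1,0,0,0,1]]'
python3 - <<'E'
from h import *
t=snap("top","t2.png"); s=snap("side","s2.png")
a=cv2.resize(t[175:305,320:440],(554,600),interpolation=2); b=cv2.resize(s[230:350,270:420],(750,600),interpolation=2)
cv2.imwrite("pics/j2.png",np.hstack([cv2.resize(a,(369,400)),cv2.resize(b[:,:645],(430,400))])[:,:,::-1])
E
```

```text
t: 5.3
ee_pos: [0.4563, -0.1213, 0.0092]
ee_rot: [-180.0, -0.0, -170.8]
wrist_force: [-0.8, 3.2, 2.3]
width: 0.008
grasp_force: 24.9
t: 5.5
ee_pos: [0.4564, -0.1216, 0.0092]
ee_rot: [-179.9, -0.0, -170.7]
wrist_force: [-3.0, -2.4, 9.0]
width: 0.0074
grasp_force: 25.4
```

View pics/j2.png

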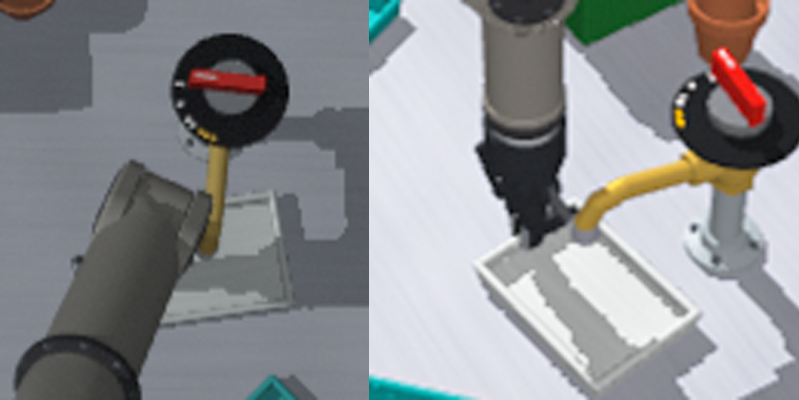

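```bash
python3 -m jog '[[0,0,0,0,0,0,0.6],[0,0,0,0,0,0,0.45],[0,0,0,0,0,0,0.45],[0,0,0,0,0,0,0.45],[0,0,15,0,0,0,0.45],[0,0,40,0,0,0,0.45],[0,10,80,0,0,0,0.45],[0,30,120,0,0,0,0.45],[0,55,160,0,0,0,0.45],[0,85,195,0,0,0,0.45],[0,110,220,0,0,0,0.45],[0,120,230,0,0,0,0.45]]'
python3 - <<'E'
from h import *
t=snap("top","t3.png"); s=snap("side","s3.png")
a=cv2.resize(t[180:300,330:440],None,fx=5,fy=5,interpolation=2); b=cv2.resize(s[230:350,270:410],None,fx=5,fy=5,interpolation=2)
c=np.zeros((600,800,3),np.uint8); a=cv2.resize(t[225:300,330:430],(400,300),interpolation=2); b=cv2.resize(s[240:350,270:400],(400,338),interpolation=2)
c[:300,:400]=a; c[:338,400:]=b; cv2.imwrite("pics/j3.png",c[:340,:,::-1])
print(robot.read_state()["joints"])
for n in("top","side"):
  for d in robot.outline_of(n,"tray"):
    k=max(cv2.findContours(d["pixels"].astype(np.uint8),0,2)[0],key=cv2.contourArea); q=cv2.approxPolyN(cv2.convexHull(k),4,ensure_convex=True).reshape(-1,2)
    print(n,d["position"],q.tolist())
E
```

```text
t: 6.8
ee_pos: [0.4582, 0.0038, 0.2409]
ee_rot: [179.9, 0.3, -170.3]
wrist_force: [0.0, 0.6, -0.5]
width: 0.0469
grasp_force: 0.0
[-18.45066394   6.44945813  17.81779538  99.98559859  -2.07758224
  73.74601967  99.45553845]
top [243.7, 273.7] [[276, 280], [226, 307], [210, 271], [258, 248]]
top [386.5, 261.8] [[416, 274], [363, 283], [356, 242], [409, 236]]
top [399.0, 330.5] [[436, 325], [398, 362], [370, 334], [408, 297]]
side [276.2, 365.8] [[312, 352], [299, 393], [236, 379], [253, 338]]
side [252.0, 233.2] [[284, 230], [259, 253], [218, 235], [241, 212]]
side [333.7, 315.7] [[371, 325], [338, 349], [300, 310], [332, 286]]
side [401.4, 422.8] [[453, 396], [378, 449], [366, 429], [444, 396]]
```

View pics/j3.png

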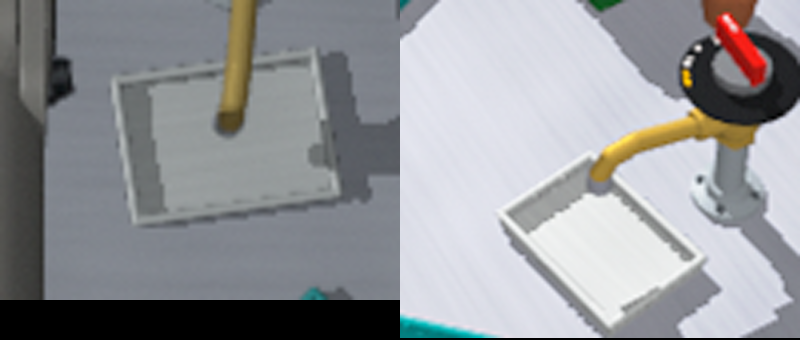

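The tray sits flat under the spout, with corners at about (358,244), (409,237), (415,274) and (364,280) top. The mouth is at (387,257). I'll fit the tray offset from the spout and refine the dial pose.

Run:
```python
from h import *
t=lambda p:np.array(p)/4+[330,225]; s=lambda p:(np.array(p)-[400,0])/3.077+[270,240]
C=[(.065,.09,.022),(.065,-.09,.022),(-.065,-.09,.022),(-.065,.09,.022)]
obs=[("top",c,t(p)) for c,p in zip(C,[(113,76),(317,48),(342,197),(134,222)])]
o2=[("side",c,s(p)) for c,p in zip(C,[(588,153),(705,260),(613,330),(500,212)])]
for o in(obs,o2,obs+o2): print("tray",fit(o,[.47,-.2,.16]))
print("outlet tri",tri(t((228,126)),s((600,187))),"on z top",onz("top",t((228,126)),.092),"side",onz("side",s((600,187)),.092))
# black plate centre by ellipse and dots
for n,bx in(("top",(370,420,180,230)),("side",(355,405,235,295))):
    im=cv2.imread("pics/"+("t3" if n=="top" else "s3")+".png"); x0,x1,y0,y1=bx; h=cv2.cvtColor(im,cv2.COLOR_BGR2HSV)[y0:y1,x0:x1]
    m=((h[...,2]<75)).astype(np.uint8); k=max(cv2.findContours(m,0,1)[0],key=cv2.contourArea)
    e=cv2.fitEllipse(cv2.convexHull(k)); c=np.array(e[0])+[x0,y0]; print(n,"plate",c,e[1],onz(n,c,.18))
    q=[proj(n,T((.6215,-.216,-.098),(.06*np.cos(a),.06*np.sin(a),.182))) for a in np.linspace(0,6.2,40)]
    print("model ellipse",cv2.fitEllipse(np.array(q,np.float32)))
```

```text
tray (array([ 0.46936548, -0.20702784,  0.15414249]), [[-0.7, -0.5], [0.7, -0.4], [0.5, 0.1], [-0.5, 0.9]])
tray (array([ 0.47144248, -0.20952271,  0.17254078]), [[0.8, -0.9], [1.5, -0.5], [-0.6, 0.4], [-2.0, 0.7]])
tray (array([ 0.46995594, -0.20797345,  0.16054051]), [[-0.5, -0.5], [0.9, -0.7], [0.9, -0.2], [-0.1, 0.9], [0.6, -1.1], [0.7, -0.3], [-1.8, 0.3], [-2.5, 0.2]])
outlet tri (array([ 0.47087982, -0.20161731,  0.09211673]), np.float64(0.006556448064952782)) on z top [ 0.46778333 -0.20046367  0.092     ] side [ 0.47419142 -0.2022947   0.092     ]
top plate [394.36885071 204.3346653 ] (37.08224105834961, 37.993621826171875) [ 0.62113216 -0.21313441  0.18      ]
model ellipse ((395.3637390136719, 204.199951171875), (37.25931167602539, 38.47077941894531), 109.9200210571289)
side plate [380.62241936 265.09459305] (29.635833740234375, 39.94029235839844) [ 0.62314095 -0.21429587  0.18      ]
model ellipse ((380.6213684082031, 265.66876220703125), (30.07363510131836, 41.0402946472168), 97.6810302734375)
```

```bash
python3 -m jog '[[5,-5,15,0,0,-6,0.45],[15,-20,30,0,0,-14,0.45],[30,-40,45,0,0,-22,0.45],[45,-60,50,0,0,-30,0.45],[62,-80,50,0,0,-38,0.45],[80,-100,50,0,0,-46,0.45],[98,-122,50,0,0,-54,0.45],[115,-145,50,0,0,-62,0.45],[132,-168,50,0,0,-70,0.45],[147,-190,50,0,0,-78,0.45],[158,-205,50,0,0,-86,0.45],[165,-215,50,0,0,-94,0.45]]'; python3 -m jog '[[0,0,0,0,0,-7,0.45],[0,0,0,0,0,-10.8,0.45],[0,0,0,0,0,-10.8,0.45],[0,0,0,0,0,-10.8,0.45]]'
python3 - <<'E'
from h import *
print(robot.read_state()["joints"])
t=snap("top","t4.png"); s=snap("side","s4.png")
cv2.imwrite("pics/j4.png",cv2.resize(s[190:310,310:450],(700,600),interpolation=2)[:,:,::-1])
E
```

```text
t: 8.2
ee_pos: [0.6203, -0.219, 0.2851]
ee_rot: [-179.7, 0.1, 94.7]
wrist_force: [-0.0, -1.0, 0.1]
width: 0.0471
grasp_force: 0.0
t: 8.6
ee_pos: [0.6207, -0.2161, 0.2866]
ee_rot: [-179.8, 0.0, 84.5]
wrist_force: [-0.5, 0.2, -0.2]
width: 0.0471
grasp_force: 0.0
[ -3.23154463  33.83257655  39.6089894   61.48748124 -20.68715316
  91.2672204   25.37312806]
```

View pics/j4.png

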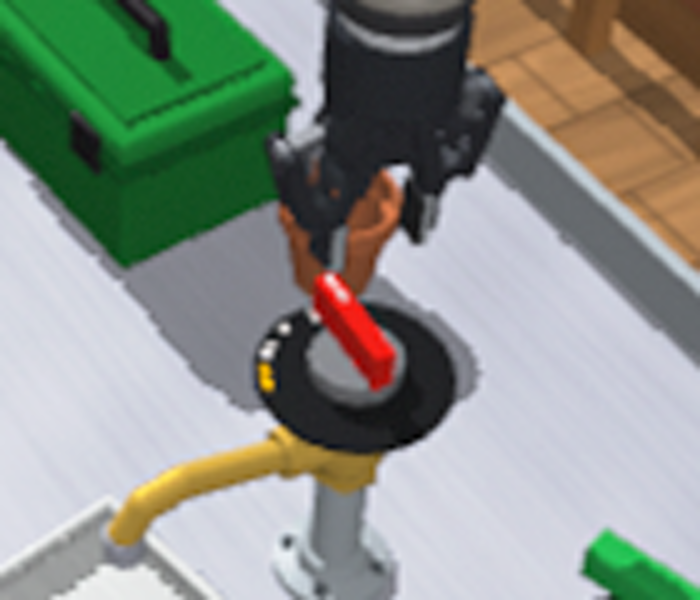

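The gripper straddles the wing, with its fingers at about (377,240) and (394,232) side. I'll descend and grip.

```bash
python3 -m jog '[[1,0,-20,0,0,0,0.45],[1,1,-45,0,0,0,0.45],[1,1,-65,0,0,0,0.45],[1,1,-77,0,0,0,0.45],[1,1,-82,0,0,0,0.45],[1,1,-82,0,0,0,0.6],[1,1,-82,0,0,0,0.7],[1,1,-82,0,0,0,1],[1,1,-82,0,0,0,1],[1,1,-82,0,0,0,1],[1,1,-82,0,0,0,1],[1,1,-82,0,0,0,1]]' 60
```

```text
t: 9.9
ee_pos: [0.6228, -0.214, 0.2079]
ee_rot: [179.9, 0.0, 84.6]
wrist_force: [-2.0, 1.0, 5.5]
width: 0.0122
grasp_force: 60.4
```

```bash
python3 -m jog '[[0,0,0,0,0,3,1],[0,0,0,0,0,8,1],[0,0,0,0,0,14,1],[0,0,0,0,0,20,1],[0,0,0,0,0,26,1],[0,0,0,0,0,32,1],[0,0,0,0,0,38,1],[0,0,0,0,0,44,1],[0,0,0,0,0,50,1],[0,0,0,0,0,56,1],[0,0,0,0,0,62,1],[0,0,0,0,0,66,1]]' 80; python3 -m jog '[[0,0,0,0,0,3,1],[0,0,0,0,0,4.5,1],[0,0,0,0,0,4.5,1],[0,0,0,0,0,4.5,1]]'
python3 - <<'E'
from h import *
r=robot.read_state(); print(r["joints"],r["wrist_torque"],r["wrist_force"])
t=snap("top","t5.png"); s=snap("side","s5.png")
c=np.hstack([cv2.resize(t[175:275,350:430],(320,400),interpolation=2),cv2.resize(s[235:295,345:415],(467,400),interpolation=2)])
cv2.imwrite("pics/j5.png",c[:,:,::-1])
E
```

```text
t: 11.1
ee_pos: [0.6232, -0.2137, 0.208]
ee_rot: [179.9, 0.1, 150.7]
wrist_force: [-1.2, 1.0, 5.9]
width: 0.0122
grasp_force: 81.8
t: 11.5
ee_pos: [0.6232, -0.2137, 0.2079]
ee_rot: [179.9, 0.1, 155.0]
wrist_force: [-1.8, 1.3, 5.5]
width: 0.0119
grasp_force: 81.9
[  3.62616158  32.65505814  23.54580804  70.24043793 -12.72831725
  79.46606039  91.11921517] [ 0.32543548  0.42821188 -0.49389905] [-1.80330453  1.25781731  5.48205646]
```

View pics/j5.png

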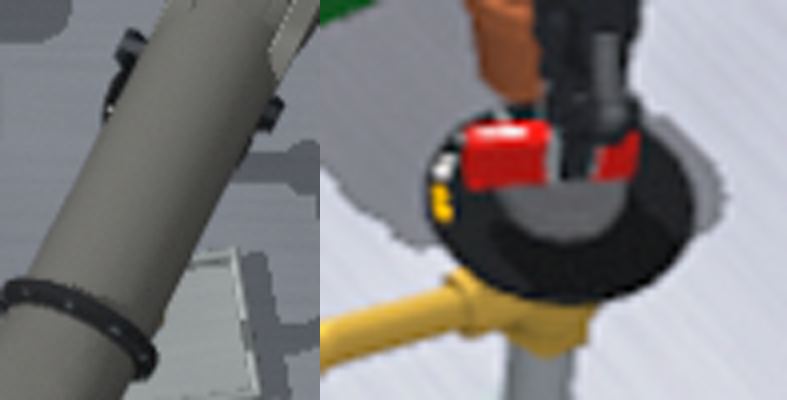

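The nose now stands over the yellow dots (side (367,258), dots (363,265)). I'll compare it with a projected model to get the angle.

Run:
```python
from h import *
s=cv2.imread("pics/s5.png"); h=cv2.cvtColor(s,cv2.COLOR_BGR2HSV)[235:295,345:415]
m=((h[...,0]<8)|(h[...,0]>172))&(h[...,1]>170)&(h[...,2]>90); ys,xs=np.where(m); k=xs<345+40; P=np.c_[xs+345,ys+235]
P=P[P[:,1]>250]; print("red extents",P.min(0),P.max(0))
for p in((.622,-.215,-.095),(.623,-.214,-.095)):
  for a in(.8,1.0,1.1,1.15,1.2,1.25,1.28):
    q=np.array([proj("side",T(p,(x*np.cos(a)-y*np.sin(a),x*np.sin(a)+y*np.cos(a),z))) for x in(-.007,.007) for y in(-.03,.044) for z in(.2,.228)])
    n=[proj("side",T(p,(-y*np.sin(a),y*np.cos(a),.228))) for y in(.044,-.03)]
    print(a,q.min(0).round(1),q.max(0).round(1),np.round(n,1).tolist())
c=np.where(m.any(1))[0]
for x in range(366,394,3):
    col=P[P[:,0]==x][:,1]; print(x,(col.min(),col.max()) if len(col) else None,end=" ")
```

```text
red extents [366 253] [392 263]
0.8 [365.9 249. ] [392.6 265. ] [[367.1, 250.6], [392.0, 256.8]]
1.0 [365.8 251. ] [392.4 263.6] [[366.6, 252.8], [392.3, 255.3]]
1.1 [365.9 252.1] [392.4 262.9] [[366.5, 253.9], [392.3, 254.6]]
1.15 [365.8 252.4] [392.5 262.7] [[366.6, 254.4], [392.2, 254.2]]
1.2 [365.8 252.1] [392.6 263.3] [[366.7, 255.0], [392.2, 253.8]]
1.25 [365.8 251.7] [392.6 263.9] [[366.8, 255.5], [392.1, 253.4]]
1.28 [365.8 251.5] [392.6 264.2] [[366.9, 255.9], [392.0, 253.2]]
0.8 [365.9 248.7] [392.7 264.7] [[367.2, 250.3], [392.1, 256.5]]
1.0 [365.9 250.7] [392.5 263.3] [[366.7, 252.4], [392.4, 255.0]]
1.1 [366.  251.8] [392.5 262.5] [[366.6, 253.5], [392.4, 254.2]]
1.15 [365.9 252.1] [392.6 262.4] [[366.7, 254.1], [392.3, 253.8]]
1.2 [365.9 251.7] [392.6 263. ] [[366.8, 254.6], [392.2, 253.5]]
1.25 [365.8 251.4] [392.7 263.5] [[366.9, 255.2], [392.1, 253.1]]
1.28 [365.9 251.1] [392.7 263.8] [[367.0, 255.5], [392.1, 252.9]]
366 (np.int64(257), np.int64(261)) 369 (np.int64(253), np.int64(263)) 372 (np.int64(256), np.int64(262)) 375 (np.int64(253), np.int64(261)) 378 (np.int64(253), np.int64(261)) 381 None 384 None 387 (np.int64(258), np.int64(261)) 390 (np.int64(256), np.int64(261)) 393 None
```

Vision puts the dial at about 1.15–1.25 rad. I'll settle it by gently feeling for the end stop at 1.28.

```bash
R='from plant import robot; r=robot.read_state(); print(r["wrist_torque"].round(3), r["ee_rot"].round(2))'
python3 -c "$R"
python3 -m jog '[[0,0,0,0,0,1,1],[0,0,0,0,0,1,1]]' 100 | head -1; python3 -c "$R"
python3 -m jog '[[0,0,0,0,0,1,1],[0,0,0,0,0,1,1]]' | head -1; python3 -c "$R"
python3 -m jog '[[0,0,0,0,0,1,1],[0,0,0,0,0,1,1]]' | head -1; python3 -c "$R"
python3 -m jog '[[0,0,0,0,0,1,1],[0,0,0,0,0,1,1]]' | head -1; python3 -c "$R"
```

```text
[ 0.314  0.401 -0.431] [1.7993e+02 1.2000e-01 1.5501e+02]
t: 11.8
[ 0.314  0.436 -0.564] [1.7993e+02 1.2000e-01 1.5601e+02]
t: 12.0
[ 0.362  0.45  -0.486] [1.7994e+02 1.2000e-01 1.5702e+02]
t: 12.2
[ 0.284  0.455 -0.563] [1.7994e+02 1.3000e-01 1.5801e+02]
t: 12.4
[ 0.399  0.453 -0.847] [1.7992e+02 1.3000e-01 1.5894e+02]
```

The stop is felt at a yaw of about 158.4°, so the third click lies near 153.8°. I'll back off to 155° (about 1.22 rad) and hold for over 3 s.

```bash
R='from plant import robot; r=robot.read_state(); print(r["wrist_torque"].round(3), r["ee_rot"].round(2))'
python3 -m jog '[[0,0,0,0,0,-2,1],[0,0,0,0,0,-4,1],[0,0,0,0,0,-4,1],[0,0,0,0,0,-4,1],[0,0,0,0,0,-4,1],[0,0,0,0,0,-4,1],[0,0,0,0,0,-4,1],[0,0,0,0,0,-4,1],[0,0,0,0,0,-4,1],[0,0,0,0,0,-4,1],[0,0,0,0,0,-4,1],[0,0,0,0,0,-4,1]]'; python3 -c "$R"
for i in 1 2 3; do python3 -m jog '[[0,0,0,0,0,0,1],[0,0,0,0,0,0,1],[0,0,0,0,0,0,1],[0,0,0,0,0,0,1],[0,0,0,0,0,0,1],[0,0,0,0,0,0,1],[0,0,0,0,0,0,1],[0,0,0,0,0,0,1],[0,0,0,0,0,0,1],[0,0,0,0,0,0,1],[0,0,0,0,0,0,1],[0,0,0,0,0,0,1]]'|head -1;python3 -c "$R"; done
python3 - <<'E'
from h import *
s=snap("side","s6.png"); cv2.imwrite("pics/j6.png",cv2.resize(s[230:350,290:420],(650,600),interpolation=2)[:,:,::-1])
E
```

```text
t: 13.6
ee_pos: [0.6232, -0.2137, 0.208]
ee_rot: [179.9, 0.1, 155.0]
wrist_force: [-1.7, 1.2, 6.1]
width: 0.0122
grasp_force: 101.1
[ 0.265  0.419 -0.54 ] [1.7993e+02 1.2000e-01 1.5500e+02]
t: 14.8
[ 0.276  0.397 -0.456] [1.7994e+02 1.2000e-01 1.5500e+02]
t: 16.0
[ 0.311  0.454 -0.489] [1.7994e+02 1.2000e-01 1.5500e+02]
t: 17.2
[ 0.366  0.412 -0.522] [1.7994e+02 1.2000e-01 1.5501e+02]
```

View pics/j6.png

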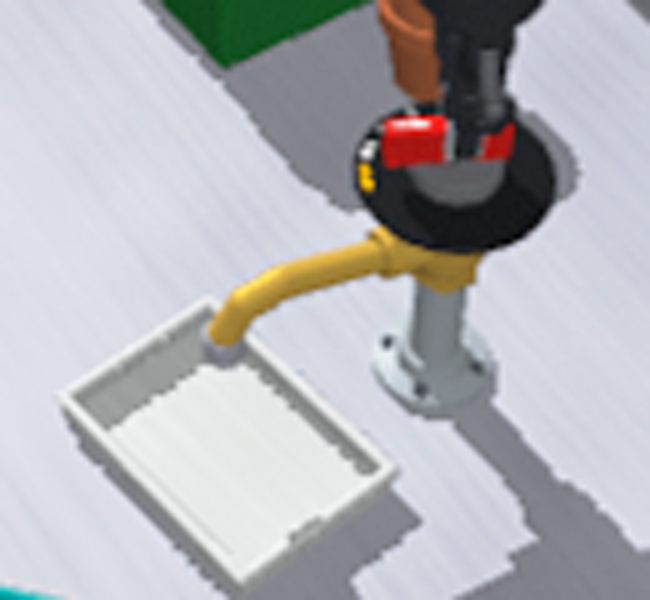

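The nose (side (368,259)) is held at the three yellow dots (363,266), and the tray is still under the spout mouth (335,300). I'm handing in.

```bash
python3 -c "from plant import robot; print(robot.hand_in())"
```

```text
the job is handed in; nothing more can be done
None
```

Handed in: the aluminium tray is released flat under the spout, within about 6 mm of centred, and the dial was held at the third click (about 1.22 rad by feel from the end stop) for over 4 s and is still held there; no verdict was returned.

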